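# Brace the tasting jar and take off its tight cap

## Task

The tasting jar is standing loose in the bench clamp: first turn the clamp's wing knob clockwise until its pointer stands at the long mark on the dial, so that the jar is braced (forcing it well past the mark could crack the glass). Then unscrew the jar's tight cap anticlockwise, stop turning once the threads let go, before the next ones block it, and lift the cap straight off without dragging or spinning the jar. Finish while still holding the cap, level and right above the open jar with a gap of about 3 cm under it; leave the knob at its mark and the goods round the clamp where they are.

Things in the scene. Friction and masses are not known exactly. Their poses are not given: they have to be found in the camera images.
- jar_clamp: Grey bench clamp for jars, fixed to the table. Base 112 x 250 x 12 mm, 250 mm along its y; origin: centre of the base's underside, z up. Its y axis points toward the robot or to its right. At its -y end a fixed V jaw, next to it a sliding jaw (both reach 52 mm above the table), at its +y end a housing 40 mm high with dial and wing knob on top.
- dial_mark (a point): Outer part of the one long, broad black mark on the round aluminium dial plate (71 mm across) under the knob, 30 mm from the knob's axis in the clamp's -x direction and 41.5 mm above the table. The other marks are short and thin, 0.29 rad apart.
- knob_grip (a point): On the knob's vertical axis, about half-way up its wing: 69.5 mm above the table, 145 mm from the jar's seat. The wing is an upright black bar 48 mm long, 13 mm thick, from 49.5 to 83.5 mm above the table, over a round foot 42 mm across. A white line on one half of its top and on that end face is the pointer.
- knob (a joint): Angle of the wing knob in rad, grows as it turns clockwise seen from above; 0 = jaw fully open, 1.45 = pointer at the long mark, end stop 2.2. The pointer's direction is the clamp's -x axis turned anticlockwise by (1.45 - value). It stays where it is left; turning it takes about 0.25 Nm, rising to 0.4 Nm at the mark.
- jar_seat (a point): Where the jar's axis stands when braced: on top of the base plate, 60 mm from the clamp's origin in its -y direction, 12 mm above the table.
- pad: Spring-loaded rubber-faced pad of the sliding jaw, 48 mm wide, 36 mm high. The knob drives it against the jar at 7 mm per rad: it touches at about 0.7 rad and presses with about 25 N at the mark.
- tasting_jar: Loose straight clear glass jar with sugared almonds, 56 mm across, 92 mm high without cap, about 0.3 kg, standing in the clamp. Origin: centre of its underside (on the base plate, up to 3 mm from its braced place); z up. Its yaw is arbitrary. Neck 46 mm across, with three short thread ramps for the cap's lugs.
- jar_rim (a point): Centre of the jar's mouth, at the top of its rim, 104 mm above the table.
- jar_side (a point): Point on the jar's side, 28 mm from its axis in its +x direction and 40 mm up.
- cap_centre (a point): Centre (half-way up) of the tinplate cap: 58 mm across, ribbed skirt, 19 mm high, 98.6 mm above the table while screwed on. Loosening takes about 0.4 Nm. Free after 50 to 64 degrees anticlockwise: a gasket then pushes it up 2 mm (16 N, fading) and it lifts off with its weight alone (80 g). If it resists a 10 N pull it needs more turn; at 78 to 90 degrees the next threads block it.
- cap_edge (a point): Point on the cap's skirt, half-way up, 29 mm from its axis in the cap's +x direction. The cap's x axis starts 0 to 11 degrees anticlockwise of the jar's x axis; as the cap is unscrewed that angle grows.
- ring_pack_a: Flat wrapped ring cake to the left of the clamp, 90 x 94 x 25 mm. Bystander.
- ring_pack_b: Flat wrapped ring cake at the back, 90 x 94 x 24 mm. Bystander.
- butter_bar_a: Wrapped biscuit bar to the right of the clamp, 57 x 101 x 25 mm. Bystander.
- honey_jar_c: Closed honey jar standing to the right of the V jaw, 122 mm from the tasting jar, 64 mm across, 97 mm high. Bystander.
- labels_a: Small stack of labels to the left of the knob, 31 x 45 x 10 mm. Bystander.
- tin_a: Round tin, 58 mm across, 72 mm high, at the back left. Bystander.
- ring_pack_3: Flat wrapped ring cake at the front left, 90 x 94 x 24 mm. Bystander.
Things that resemble listed ones, but are neither listed nor needed, are in the scene too. What is shaped like the part that bears cap_centre but green or red is not meant.

How it is judged:
On the way, in this order (a step that is already met when the one before it is completed fails the run):
1. the knob stands at the long mark and the pad braces the jar, the cap still screwed on (value of joint knob between 1.33 and 1.57 rad and contact force between pad and tasting_jar above 8 N and horizontal distance between tasting_jar and jar_seat below 0.008 m and z of tasting_jar in the frame of jar_seat between -0.003 and 0.004 m and angle between tasting_jar's own z axis and vertical below 0.08 rad and x of cap_edge in the frame of tasting_jar above 0.026 m), for 0.2 s.
2. the cap is unscrewed by about 50 degrees or more on the braced jar, not yet lifted (value of joint knob between 1.33 and 1.57 rad and contact force between pad and tasting_jar above 8 N and horizontal distance between tasting_jar and jar_seat below 0.008 m and z of tasting_jar in the frame of jar_seat between -0.003 and 0.004 m and angle between tasting_jar's own z axis and vertical below 0.08 rad and x of cap_edge in the frame of tasting_jar below 0.0185 m and y of cap_edge in the frame of tasting_jar above 0 m and z of cap_centre in the frame of jar_rim below 0.001 m), for 0.1 s.
At the end, for the whole second after the job is handed in: Fingers hold the cap still, level (0.15 rad), over the mouth (15 mm), lower edge 8-60 mm above the rim, turned under 88 deg from tight, arm off jar and clamp; knob within 0.12 rad of the mark, pad pressing over 8 N, jar upright in its seat (8 mm), goods in place (value of joint knob between 1.33 and 1.57 rad and contact force between pad and tasting_jar above 8 N and horizontal distance between tasting_jar and jar_seat below 0.008 m and z of tasting_jar in the frame of jar_seat between -0.003 and 0.004 m and angle between tasting_jar's own z axis and vertical below 0.08 rad and z of cap_centre in the frame of jar_rim between 0.0174 and 0.0694 m and horizontal distance between cap_centre and jar_rim below 0.015 m and angle between cap_centre's own z axis and vertical below 0.15 rad and x of cap_edge in the frame of tasting_jar above 0.0008 m and y of cap_edge in the frame of tasting_jar above 0 m and contact force between the fingers and cap above 3 N and contact force between cap and tasting_jar below 0.1 N and contact force between the arm and tasting_jar below 0.5 N and contact force between the arm and jar_clamp below 0.5 N and linear speed of cap below 0.03 m/s); the arm keeps its last pose, push and grip.
It fails at once if the knob is forced well past the long mark (more than 0.3 rad) (value of joint knob above 1.75 rad).
It fails at once if the jar is spun in the clamp (a point on its side moves more than 16 mm) (distance of jar_side from where it was at the start of the episode above 0.016 m).
It fails at once if the jar is lifted more than 6 mm or tipped (z of tasting_jar in the frame of jar_seat above 0.006 m or angle between tasting_jar's own z axis and vertical above 0.15 rad).
It fails at once if goods beside the clamp are pushed more than 20 mm or tipped over (distance of any of ring_pack_a, ring_pack_b, butter_bar_a, honey_jar_c, labels_a, tin_a, ring_pack_3 from where it was at the start of the episode above 0.02 m or angle between any of honey_jar_c, tin_a's own z axis and vertical above 0.4 rad).
It also fails if it takes over 51 s, if anything falls off the work surface, if the arm or the gripper's body presses on something with over 40 N, if the wrist force passes 120 N, or if a joint passes its speed limit or range.

## Robot

A 6-joint arm with a two-finger parallel gripper is mounted at the origin on a cart in front of the work surface, level with it; the furniture and walls round the work are solid. World frame = base frame: x ahead of the robot, y to its left, z up, the work surface at z = 0. Lengths are in m, angles in rad, forces in N, time in s.
With the tool pointing down it reaches from about 0.35 to 0.8 m from the base axis. Payload 7.3 kg.
Tool frame: the origin (TCP) lies between the finger pads; the fingertips stand 25 mm ahead of it and the grasp point (between the pads) lies 6 mm ahead of it (r.tip_extent is the distance from the TCP to the fingertips, in m); z points along the fingers, y is the direction in which the jaws open and shut (so a half turn about z gives the same grasp; the last joint's range is limited). The gripper opens to 85 mm and grips with 20 to 120 N. Pads are 22 mm wide; open, the fingers measure 114 mm over their backs; the gripper's body (76 mm by 85 mm) begins 54 mm behind the grasp point. The pads swing forward as they close: fully open they stand 13 mm farther back than shut.
Start: joints at [1.122, 0.342, 1.524, -0, 1.275, -0.146], TCP at [0.157, 0.501, 0.256] pointing down, gripper open.
Joint ranges: [-2.53, 2.53], [-0.77, 2.02], [0.04, 2.7], [-1, 4.14], [0.28, 2.66], [-3.11, 3.11]. Speed limits (rad/s): [2.57, 2.57, 3.14, 3.14, 3.14, 3.14].

## Interface

Orientations are given as a unit quaternion [x, y, z, w].
In Python, from workcell import r, command_gripper, optics gives the robot as it stands. The module is installed in compiled form; this text tells all that it offers. Calls block until the motion is done:
- r.reach(position, orientation): joint-space move of the TCP to a pose.
- r.move_straight(position, orientation=None, speed=0.15, max_force=None): straight line of the TCP; orientation=None keeps the orientation; speed is the mean speed in m/s. With max_force (N) it stops when the force on the tool has changed by that much, and returns True; else False.
- r.movej(angles): joint-space move.
- command_gripper(opening, force=None): finger opening in m; force is the grip in N (None keeps the last); returns when the fingers have stopped.
- r.hold(seconds).
- r.solve_ik(position, orientation): joint angles nearest the present ones, or None.
- r.read_state(): the state.
- optics.get_image(name): name is "side" or "top" or "wrist"; returns (picture, depth): 384x512x3 uint8, red, green, blue; 384x512 float32, m along the optical axis (not along the pixel's ray), 0 where there is no reading.
- optics.camera_model(name): a dict with "K" (3x3 intrinsics, pixels), "R" (3x3) and "t" (3): a world point X has camera coordinates R X + t; the wrist camera has in their place "tool_from_camera" (4x4, takes a point from camera to tool coordinates, whose origin is the TCP and whose axes are the flange's). Camera axes: x right, y down, z forward; pixel columns grow to the right and rows downward; lengths in m; the calibration is good to about 2 mm. A picture is of the moment at which its call begins: read the wrist's pose just before it. camera_model takes no time and is no camera call.
A pose or a line that the arm cannot do raises r.PlanningError and nothing moves.
- r.finish_job(): hands the job in, once; it reports no verdict.
The state is a dict: "time_s": time; "joint_positions": joint angles; "dq": joint speeds; "tau": joint torques, N m; "eef_pos": TCP position; "eef_rot": TCP orientation; "contact_force": force on the tool from outside, world axes, zero at the start; "torque": the same for the moment, N m; "grip_width": finger opening in m.
Only numpy, scipy, OpenCV 4.12 (cv2) and the standard library are available. Lean on these libraries where they do the work, as an engineer would, in place of code of your own. Each camera call takes 0.05 s, during which the arm holds its last target.

## Working session

There is one attempt and no reset: what is moved stays moved. The work goes in short steps, each a Python script; the robot and the scene stay as the last script left them, time stands still between calls to the robot, and variables do not carry over. Pictures are saved under pics/ and viewed, and the job is handed in when it is done.

```bash
mkdir -p pics; cat > h.py <<'E'
import numpy as np, cv2
from workcell import r, command_gripper, optics
from scipy.spatial.transform import Rotation as Ro
def ray(name,u,v,z,pose=None):
    m=optics.camera_model(name);K=np.array(m["K"])
    d=np.linalg.inv(K)@np.array([u,v,1.])
    if name=="wrist":
        T=np.array(m["tool_from_camera"]);p,q=pose
        Rw=Ro.from_quat(q).as_matrix();o=Rw@T[:3,3]+p;d=Rw@T[:3,:3]@d
    else:
        R=np.array(m["R"]);t=np.array(m["t"]);o=-R.T@t;d=R.T@d
    return o+d*(z-o[2])/d[2]
def down(yaw):  # tool z down, tool y at angle yaw (world)
    y=np.array([np.cos(yaw),np.sin(yaw),0]);z=np.array([0,0,-1.]);x=np.cross(y,z)
    return Ro.from_matrix(np.c_[x,y,z]).as_quat()
E
python3 - <<'E'
from h import *
for n in("top","side"):
    p,d=optics.get_image(n);cv2.imwrite(f"pics/{n}0.png",p[:,:,::-1]);np.savez(f"pics/{n}0.npz",p=p,d=d)
    m=optics.camera_model(n);R=np.array(m["R"]);print(n,m["K"],-R.T@np.array(m["t"]),R[2])
s=r.read_state();print(s["time_s"],s["eef_pos"],s["eef_rot"],r.tip_extent)
E
```

```text
top [[425.43657168   0.         251.68485331]
 [  0.         425.43657168 189.61477356]
 [  0.           0.           1.        ]] [0.48653285 0.01212897 1.1769412 ] [ 0.05077021  0.0071683  -0.99868464]
side [[453.95509539   0.         242.81161378]
 [  0.         453.95509539 194.32772032]
 [  0.           0.           1.        ]] [ 0.17721483 -1.23365769  0.91952078] [ 0.23381158  0.80618939 -0.54349868]
0.1 [0.15638469 0.50085436 0.25572392] [ 1.50800770e-01  9.88563970e-01 -6.11592236e-04 -1.75780907e-04] 0.025
```

View pics/top0.png

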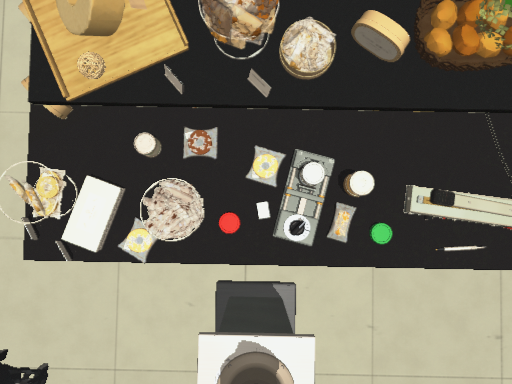

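View pics/side0.png

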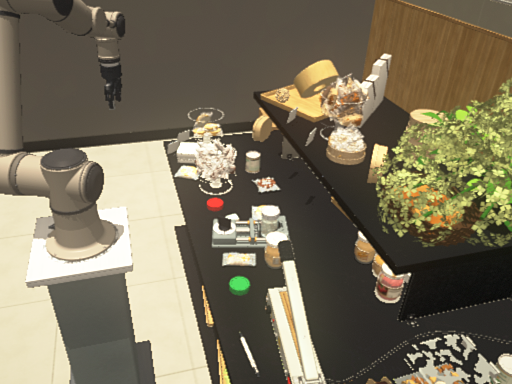

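Top view: the clamp runs from (313,150) to (290,245). The white cap at (313,173) sits in its jaws and the knob on its dial is at (297,228). Lookalikes are the honey jar (361,183), tin (148,145), and the red (229,223) and green (381,233) lids. Only (313,173) stands in the clamp. I'll enlarge to confirm it and to read the pointer.

```bash
python3 - <<'E'
from h import *
z=np.load("pics/top0.npz");p=z["p"]
cv2.imwrite("pics/topc.png",cv2.resize(p[140:260,240:400],None,fx=5,fy=5,interpolation=cv2.INTER_CUBIC)[:,:,::-1])
j=ray("top",313,173,.108);k=ray("top",297,228,.0835);print(j,k,np.linalg.norm((j-k)[:2]))
d=z["d"];print(d[173,313],d[228,297])
z=np.load("pics/side0.npz");p=z["p"]
cv2.imwrite("pics/sidec.png",cv2.resize(p[180:300,190:310],None,fx=5,fy=5,interpolation=cv2.INTER_CUBIC)[:,:,::-1])
E
```

```text
[ 0.58564122 -0.13381257  0.108     ] [ 0.44589939 -0.09787689  0.0835    ] 0.14428843975768887
1.070932 1.0911623
```

View pics/topc.png

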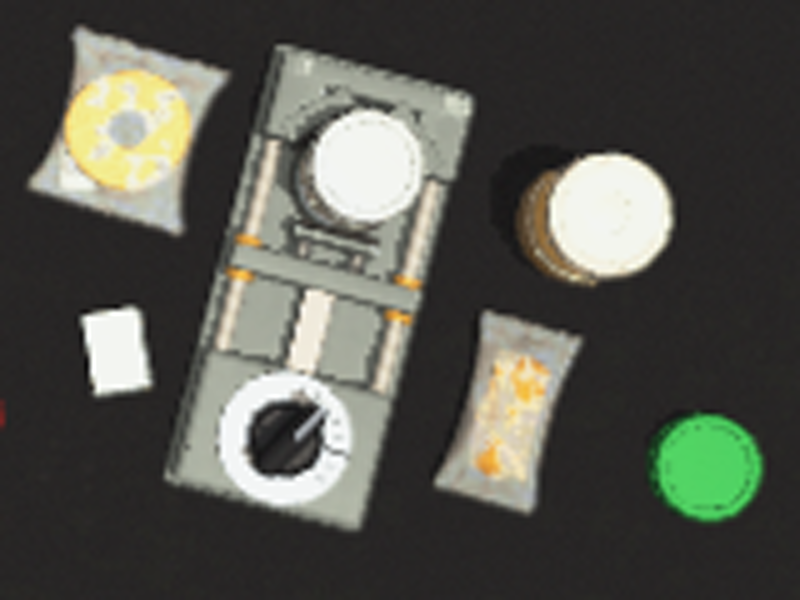

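View pics/sidec.png

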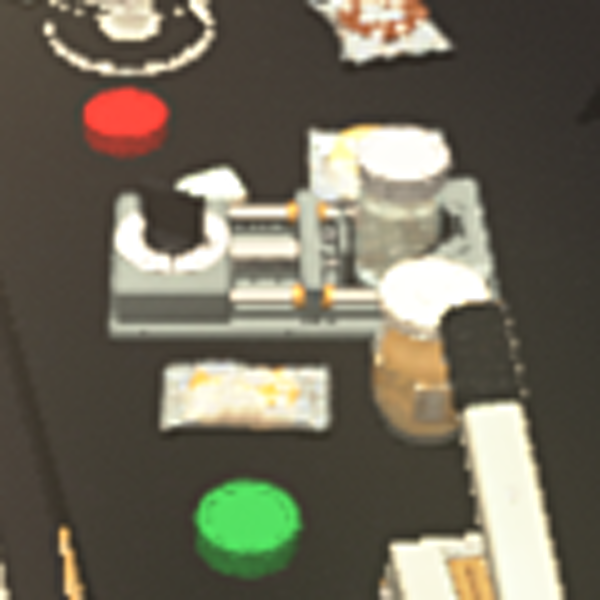

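The crop confirms the jar with the white cap at (313,173) in the clamp jaws. The knob's white pointer aims at the upper right, about 60° anticlockwise of the long mark, which is on the right side of the dial. Next is a close wrist view.

```bash
cat >> h.py <<'E'
def wshot(tag):
    s=r.read_state();p,d=optics.get_image("wrist");cv2.imwrite(f"pics/{tag}.png",p[:,:,::-1])
    np.savez(f"pics/{tag}.npz",p=p,d=d,pos=s["eef_pos"],rot=s["eef_rot"]);return p,d
E
python3 - <<'E'
from h import *
m=optics.camera_model("wrist");print(np.round(m["tool_from_camera"],3),m["K"])
s=r.read_state()
r.move_straight([.156,.5,.36],speed=.3)
T=np.array(m["tool_from_camera"])
for yaw in np.radians([-15,165,75,-105]):
    q=down(yaw);R=Ro.from_quat(q).as_matrix();off=R@T[:3,3]
    tgt=np.array([.50-off[0],-.112-off[1],.30]);print(np.degrees(yaw),tgt,r.solve_ik(tgt,q))
E
```

```text
[[-0.001 -0.952 -0.307  0.079]
 [ 1.    -0.    -0.001 -0.   ]
 [ 0.001 -0.307  0.952 -0.117]
 [ 0.     0.     0.     1.   ]] [[306.83437494   0.         258.2769119 ]
 [  0.         306.83437494 194.24711269]
 [  0.           0.           1.        ]]
-14.999999999999998 [ 0.47989985 -0.18818633  0.3       ] [-5.22469218e-01  2.93259785e-01  1.47203060e+00 -4.44089210e-16
  1.37630226e+00 -2.60669830e-01]
165.0 [ 0.52010015 -0.03581367  0.3       ] [-2.15828105e-01  3.04380153e-01  1.45635415e+00 -4.44089210e-16
  1.38085835e+00 -3.09562137e+00]
75.0 [ 0.57618633 -0.13210015  0.3       ] [-3.54976850e-01  4.38937145e-01  1.25456903e+00 -4.44089210e-16
  1.44808647e+00 -1.66397379e+00]
-105.00000000000001 [ 0.42381367 -0.09189985  0.3       ] [-3.90632346e-01  1.37482061e-01  1.67450132e+00 -4.44089210e-16
  1.32960927e+00  1.44196337e+00]
```

```bash
python3 - <<'E'
from h import *
r.reach([.515,-.116,.26],down(np.radians(-15)));wshot("w1");print(r.read_state()["time_s"],r.read_state()["eef_pos"])
p=cv2.imread("pics/w1.png");print(p.shape)
E
```

```text
3.1917 [ 0.51517442 -0.11524341  0.26013055]
(384, 512, 3)
```

View pics/w1.png

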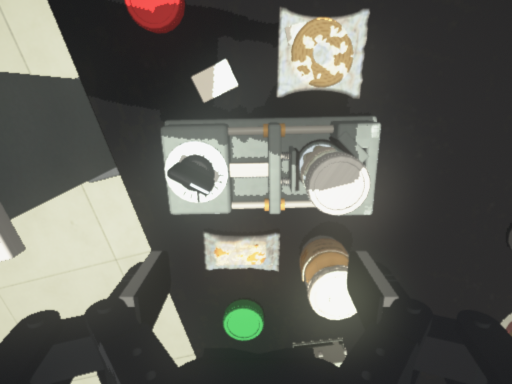

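```bash
python3 - <<'E'
import cv2
p=cv2.imread("pics/w1.png")
cv2.imwrite("pics/w1a.png",cv2.resize(p[130:215,155:240],None,fx=7,fy=7,interpolation=cv2.INTER_CUBIC))
cv2.imwrite("pics/w1b.png",cv2.resize(p[130:220,290:380],None,fx=6,fy=6,interpolation=cv2.INTER_CUBIC))
E
```

```text
(no output)
```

View pics/w1a.png

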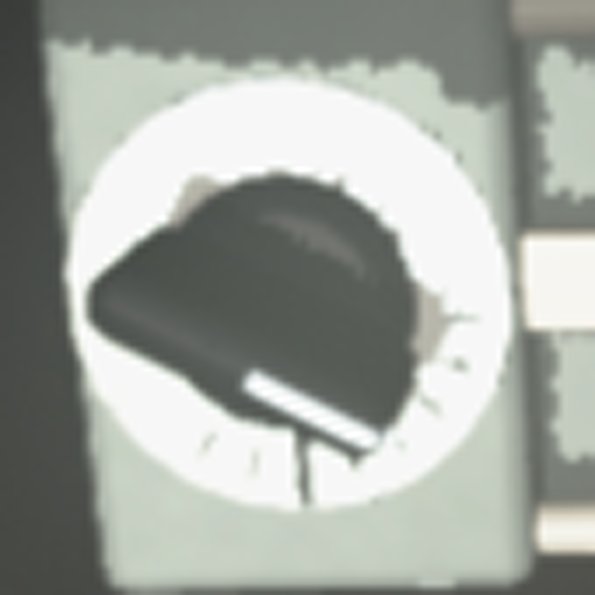

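View pics/w1b.png

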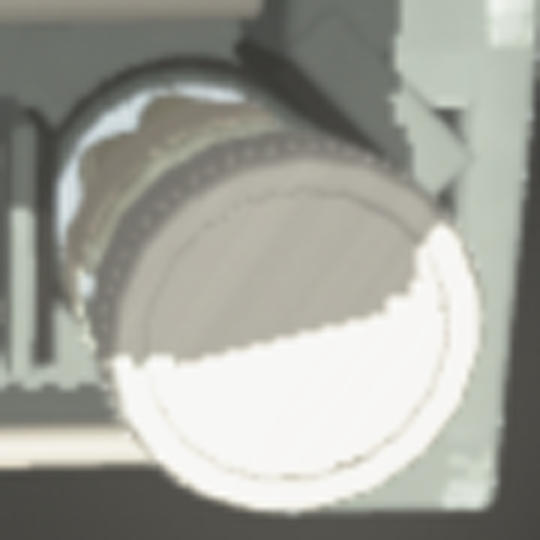

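```bash
python3 - <<'E'
from h import *
z=np.load("pics/w1.npz");P=(z["pos"],z["rot"])
f=lambda u,v,h:ray("wrist",u,v,h,P)
c=f(196.4,172.1,.0415);mk=f(199,201.4,.0415);a=f(190.4,184.3,.0835);b=f(208.1,192.9,.0835);cap=f(339.7,185.5,.1081)
ang=lambda v:np.degrees(np.arctan2(v[1],v[0]))
print(c,mk,a,b,cap)
print("clampy",ang(c-cap),np.linalg.norm((c-cap)[:2]),"mark",ang(mk-c),"ptr",ang(b-a),ang(b-c), np.linalg.norm((mk-c)[:2]))
for l in ([164,213],[376,213]): print(f(*l,.012))
for yaw in range(-180,181,15):
    s=r.solve_ik([c[0],c[1],.0755],down(np.radians(yaw)));print(yaw,None if s is None else np.round(s,2))
E
```

```text
[ 0.4467611  -0.10110936  0.0415    ] [ 0.43858652 -0.13503096  0.0415    ] [ 0.44804011 -0.1037441   0.0835    ] [ 0.46232185 -0.11686974  0.0835    ] [ 0.58684261 -0.13472497  0.1081    ]
clampy 166.5057935607485 0.14405846182037108 mark -103.5490555295562 ptr -42.584574245458896 -45.365173157411455 0.03489267918122309
[ 0.3820183  -0.14677093  0.012     ]
[ 0.64358619 -0.21671578  0.012     ]
-180 [-0.39  0.47  1.93 -0.    0.74  2.75]
-165 [-0.39  0.47  1.93 -0.    0.74  2.49]
-150 [-0.39  0.47  1.93 -0.    0.74  2.23]
-135 [-0.39  0.47  1.93 -0.    0.74  1.97]
-120 [-0.39  0.47  1.93 -0.    0.74  1.7 ]
-105 [-0.39  0.47  1.93 -0.    0.74  1.44]
-90 [-0.39  0.47  1.93 -0.    0.74  1.18]
-75 [-0.39  0.47  1.93 -0.    0.74  0.92]
-60 [-0.39  0.47  1.93 -0.    0.74  0.66]
-45 [-0.39  0.47  1.93 -0.    0.74  0.4 ]
-30 [-0.39  0.47  1.93 -0.    0.74  0.13]
-15 [-0.39  0.47  1.93 -0.    0.74 -0.13]
0 [-0.39  0.47  1.93 -0.    0.74 -0.39]
15 [-0.39  0.47  1.93 -0.    0.74 -0.65]
30 [-0.39  0.47  1.93 -0.    0.74 -0.91]
45 [-0.39  0.47  1.93 -0.    0.74 -1.18]
60 [-0.39  0.47  1.93 -0.    0.74 -1.44]
75 [-0.39  0.47  1.93 -0.    0.74 -1.7 ]
90 [-0.39  0.47  1.93 -0.    0.74 -1.96]
105 [-0.39  0.47  1.93 -0.    0.74 -2.22]
120 [-0.39  0.47  1.93 -0.    0.74 -2.48]
135 [-0.39  0.47  1.93 -0.    0.74 -2.75]
150 [-0.39  0.47  1.93 -0.    0.74 -3.01]
165 [-0.39  0.47  1.93 -0.    0.74  3.01]
180 [-0.39  0.47  1.93 -0.    0.74  2.75]
```

```bash
python3 - <<'E'
from h import *
y=np.radians(46.5);c=[.447,-.1010]
command_gripper(.045,80)
r.reach([*c,.16],down(y))
print(r.move_straight([*c,.079],speed=.08,max_force=12))
s=r.read_state();print(s["eef_pos"],s["contact_force"])
command_gripper(0,80)
s=r.read_state();print(s["time_s"],s["grip_width"],s["contact_force"],s["torque"])
E
```

```text
False
[ 0.44730321 -0.10111252  0.07939655] [-0.22346565 -1.2668447  -0.18739765]
6.25 0.011894885504482148 [-2.47291087 -3.11416926  5.86501027] [-0.25348966  0.42050928  0.25030785]
```

```bash
python3 - <<'E'
from h import *
c=[.447,-.1010]
for yd in (35,20,5,-5,-12):
    r.reach([*c,.079],down(np.radians(yd)))
    s=r.read_state();R=Ro.from_quat(s["eef_rot"]).as_matrix()
    print(yd,np.degrees(np.arctan2(R[1,1],R[0,1])).round(1),s["grip_width"],np.round(s["contact_force"],1),np.round(s["torque"],2))
print(s["time_s"])
p,d=optics.get_image("top");cv2.imwrite("pics/t2.png",cv2.resize(p[140:260,260:350],None,fx=5,fy=5,interpolation=cv2.INTER_CUBIC)[:,:,::-1])
p,d=wshot("w2")
E
```

```text
35 35.0 0.011509351342418223 [-3.  -2.3  5.5] [-0.43  0.48 -0.2 ]
20 20.0 0.01173843280137556 [-3.8 -2.4  6.1] [-0.46  0.58 -0.12]
5 5.0 0.011710966446814195 [-4.  -3.6  6.2] [-0.63  0.76 -0.06]
-5 -5.0 0.011938008948269775 [-5.  -3.4  6.8] [-0.67  0.8  -0.05]
-12 -12.0 0.011411698879170415 [-5.1 -3.4  7. ] [-0.64  0.81  0.02]
7.8167
```

View pics/w2.png

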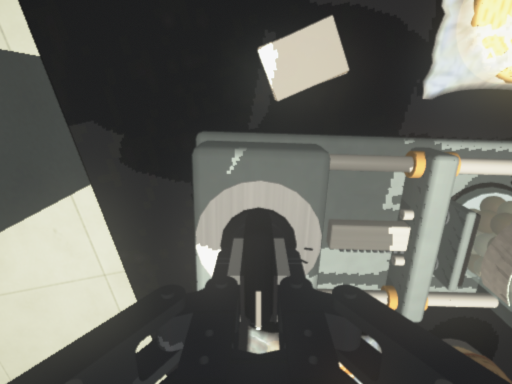

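The wing is gripped and the white pointer line (258,310) runs along the clamp's -x side. I'll turn the last 2°, release, back off and check.

```bash
python3 - <<'E'
from h import *
c=[.447,-.1010]
r.reach([*c,.079],down(np.radians(-14)))
command_gripper(.045)
r.move_straight([*c,.14],speed=.15)
r.reach([.447,-.101,.26],down(np.radians(-14)))
wshot("w3");print(r.read_state()["time_s"],r.read_state()["contact_force"],r.read_state()["torque"])
p=cv2.imread("pics/w3.png")
cv2.imwrite("pics/w3a.png",cv2.resize(p[120:260,200:340],None,fx=4,fy=4,interpolation=cv2.INTER_CUBIC))
E
```

```text
9.7417 [-0.38417175 -0.37639985 -0.38909921] [ 0.00331477 -0.03318442  0.03409511]
```

View pics/w3.png

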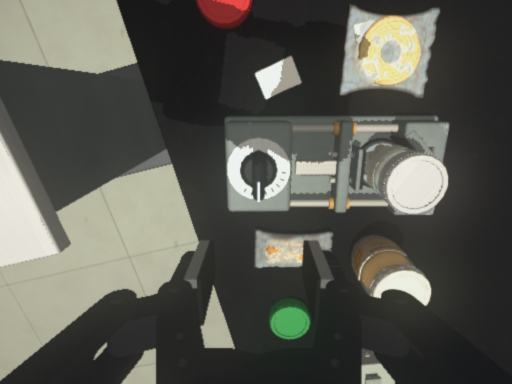

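View pics/w3a.png

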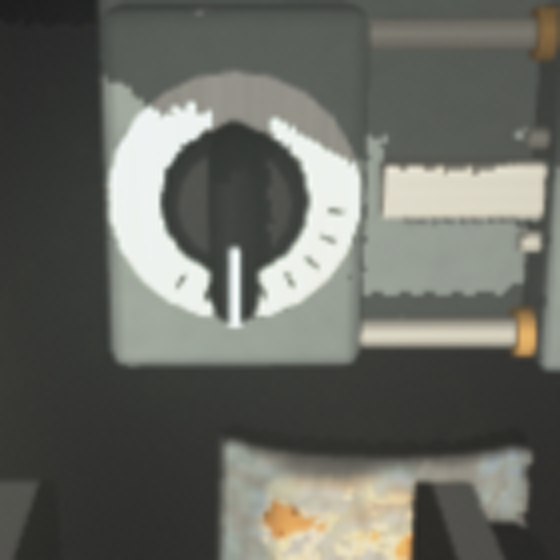

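```bash
python3 - <<'E'
from h import *
z=np.load("pics/w3.npz");P=(z["pos"],z["rot"])
f=lambda u,v,h:ray("wrist",u,v,h,P)
g=lambda a,b,h:f(200+a/4,120+b/4,h)
ang=lambda v:np.degrees(np.arctan2(v[1],v[0]))
c=g(235,197,.0415);print("c",c)
for t in((335,211),(326,240),(312,262),(291,280),(181,280)):
    v=g(*t,.0415)-c;print(t,ang(v),np.linalg.norm(v[:2]))
a=g(235,250,.0835);b=g(235,322,.0835);print("ptr",ang(b-a),a,b)
cap=f(416,182,.1081);print(cap,ang(c-cap),np.linalg.norm((c-cap)[:2]))
p=cv2.imread("pics/w3.png")
cv2.imwrite("pics/w3b.png",cv2.resize(p[110:240,320:460],None,fx=5,fy=5,interpolation=cv2.INTER_CUBIC))
E
```

```text
c [ 0.446677   -0.10140235  0.0415    ]
(335, 211) -22.17900425371707 0.028356013285726525
(326, 240) -39.83502148439744 0.028590490028703158
(312, 262) -54.84866468170514 0.028949447407218543
(291, 280) -70.62255674062618 0.029084512678758837
(181, 280) -136.44343424127433 0.02876576368100149
ptr -104.00208990601537 [ 0.44576588 -0.10488437  0.0835    ] [ 0.44119632 -0.12320904  0.0835    ]
[ 0.58607649 -0.13232305  0.1081    ] 167.49350516587984 0.14278762814272994
```

View pics/w3b.png

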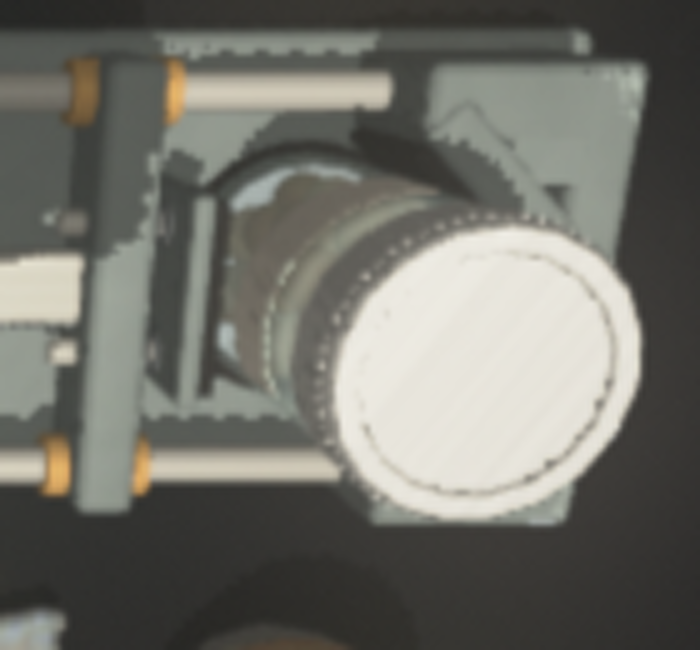

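The pointer reads -104.0° and the tick pattern puts the long mark at about -103.8°. The pad is touching the jar. Now I'll measure the cap centre from directly above.

```bash
python3 - <<'E'
from h import *
command_gripper(.085,60)
r.reach([.587,-.135,.24],down(np.radians(-50)))
p,d=wshot("w4");print(r.read_state()["time_s"],r.read_state()["eef_pos"])
p2,_=optics.get_image("top");cv2.imwrite("pics/t4.png",p2[:,:,::-1])
for nm,p in(("wrist",p),):
    g=cv2.medianBlur(p,3);hsv=cv2.cvtColor(g,cv2.COLOR_RGB2HSV)
    m=((hsv[...,2]>170)&(hsv[...,1]<40)).astype(np.uint8)
    for k in cv2.findContours(m,cv2.RETR_EXTERNAL,cv2.CHAIN_APPROX_NONE)[0]:
        if cv2.contourArea(k)>800: print(cv2.contourArea(k),cv2.fitEllipse(k),cv2.boundingRect(k))
E
```

```text
10.9417 [ 0.5860988  -0.13472367  0.24018077]
1556.0 ((181.23419189453125, 340.324462890625), (36.609378814697266, 64.57279205322266), 126.5297622680664) (154, 312, 62, 54)
1641.0 ((331.8677062988281, 282.61541748046875), (41.82758331298828, 57.41685104370117), 176.7426300048828) (309, 254, 45, 56)
2038.5 ((253.6010284423828, 280.9229431152344), (36.31831359863281, 90.19346618652344), 60.425174713134766) (210, 250, 82, 63)
2491.0 ((157.08209228515625, 242.1258544921875), (54.81303787231445, 91.57569885253906), 122.83829498291016) (108, 205, 99, 79)
6582.0 ((250.62841796875, 194.0113983154297), (64.13597106933594, 147.8867950439453), 73.33953094482422) (170, 148, 159, 91)
886.5 ((123.87647247314453, 160.0614776611328), (29.980573654174805, 41.20600128173828), 20.12428855895996) (106, 139, 37, 43)
1582.0 ((170.32080078125, 98.34983825683594), (33.293914794921875, 96.53257751464844), 139.7211456298828) (131, 57, 74, 79)
2533.0 ((202.8807373046875, 62.77587890625), (66.34623718261719, 77.30459594726562), 151.318359375) (161, 13, 85, 89)
```

View pics/w4.png

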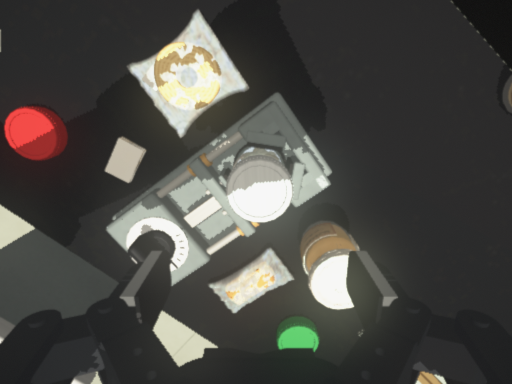

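```bash
python3 - <<'E'
from h import *
s=r.read_state();print(s["eef_pos"])
z=np.load("pics/w4.npz");d=z["d"]
m=optics.camera_model("wrist");K=np.array(m["K"]);T=np.array(m["tool_from_camera"])
R=Ro.from_quat(z["rot"]).as_matrix()
v,u=np.mgrid[:384,:512]
Pc=np.stack([(u-K[0,2])/K[0,0]*d,(v-K[1,2])/K[1,1]*d,d],-1)
W=(Pc@T[:3,:3].T+T[:3,3])@R.T+z["pos"]
w=W[(u>210)&(u<310)&(v>140)&(v<230)]
w=w[(w[:,2]>.100)&(w[:,2]<.115)]
print(len(w),np.median(w,0)); (c,rad)=cv2.minEnclosingCircle((w[:,:2]*1000).astype(np.float32));print(c,rad)
mask=((W[...,2]>.104)&(W[...,2]<.113)&(u>210)&(u<310)&(v>140)&(v<230)).astype(np.uint8)
k=max(cv2.findContours(mask,cv2.RETR_EXTERNAL,cv2.CHAIN_APPROX_NONE)[0],key=cv2.contourArea)
e=cv2.fitEllipse(k);print(e,ray("wrist",*e[0],.1081,(z["pos"],z["rot"])))
p=z["p"].copy();cv2.ellipse(p,e,(255,0,0),1);cv2.imwrite("pics/w4b.png",cv2.resize(p[130:260,190:330],None,fx=4,fy=4)[:,:,::-1])
E
```

```text
[ 0.58609496 -0.13472984  0.24060746]
3500 [ 0.58822837 -0.13415359  0.10718135]
(586.793212890625, -135.30975341796875) 29.394136428833008
((259.2868957519531, 189.96307373046875), (64.04146575927734, 66.56846618652344), 89.16400909423828) [ 0.58802613 -0.13428729  0.1081    ]
```

View pics/w4b.png

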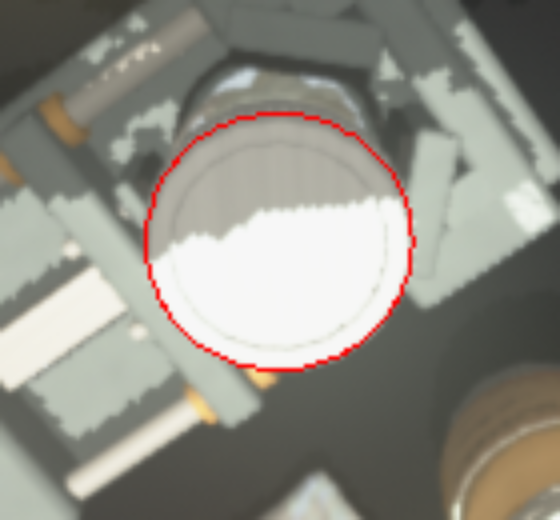

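The fitted ellipse lies on the cap rim, centre about (0.5875, -0.135). I'll descend and grip gently first.

```bash
python3 - <<'E'
from h import *
q=down(np.radians(-50));c=[.5875,-.135]
r.move_straight([*c,.14],q,speed=.12)
print(r.move_straight([*c,.111],q,speed=.04,max_force=8))
s=r.read_state();print(s["eef_pos"],s["contact_force"])
command_gripper(.05,25)
s=r.read_state();print(s["time_s"],s["grip_width"],s["eef_pos"],s["contact_force"],s["torque"])
E
```

```text
False
[ 0.5876366  -0.13505149  0.11114681] [-0.75002231 -0.11487243  0.09191947]
13.2167 0.05717594732708305 [ 0.58749245 -0.13503203  0.11153211] [-2.29331753  0.74897318  4.7633795 ] [0.11840449 0.32465974 0.10285711]
```

```bash
python3 - <<'E'
from h import *
c=[.5875,-.135]
command_gripper(.05,70)
def pr(yd):
    s=r.read_state();R=Ro.from_quat(s["eef_rot"]).as_matrix()
    print(yd,np.degrees(np.arctan2(R[1,1],R[0,1])).round(1),round(s["grip_width"],4),np.round(s["contact_force"],1),np.round(s["torque"],2),np.round(np.array(s["tau"])[5],2),round(s["time_s"],2))
pr(-50)
for yd in (-45,-40,-30,-20,-10,-4,0,3,6):
    r.reach([*c,.111],down(np.radians(yd)));pr(yd)
p,d=wshot("w5");p2,_=optics.get_image("top");cv2.imwrite("pics/t5.png",cv2.resize(p2[140:260,260:350],None,fx=5,fy=5,interpolation=cv2.INTER_CUBIC)[:,:,::-1])
E
```

```text
-50 -50.0 0.056 [-3.2  1.3  7. ] [0.19 0.48 0.05] 0.05 13.43
-45 -45.0 0.056 [-1.7 -0.2  5.9] [0.14 0.3  0.27] 0.09 13.68
-40 -40.0 0.0558 [-0.9  0.7  6.1] [0.16 0.24 0.24] 0.08 13.93
-30 -29.9 0.056 [-0.3 -0.1  6.8] [0.07 0.21 0.23] 0.03 14.22
-20 -19.9 0.0559 [-1.4  1.2  6.4] [0.14 0.23 0.31] 0.02 14.52
-10 -9.9 0.0561 [-1.5  1.3  8.8] [0.22 0.46 0.21] -0.04 14.81
-4 -3.9 0.0558 [-3.6  1.4 10.3] [0.19 0.54 0.2 ] -0.05 15.06
0 0.0 0.0558 [-3.2  1.6 10.8] [0.24 0.52 0.24] 0.0 15.31
3 3.0 0.056 [-2.9  2.1 11. ] [0.36 0.58 0.24] 0.04 15.56
6 6.0 0.0559 [-3.5  1.9 12. ] [0.27 0.55 0.14] 0.04 15.81
```

View pics/w5.png

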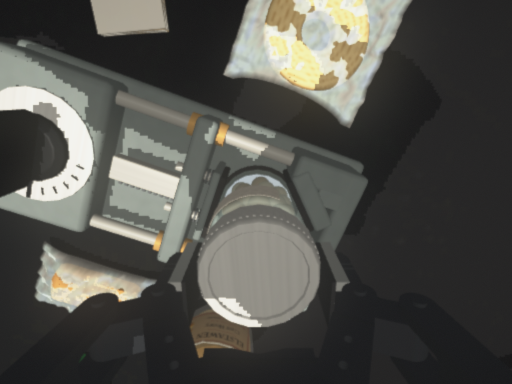

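The cap turned with the gripper: the brushed lines on its top stay vertical in the tool view. It is at 56°, so I'll continue in small steps and test with gentle pulls.

```bash
python3 - <<'E'
from h import *
c=[.5875,-.135]
def pr(yd):
    s=r.read_state();R=Ro.from_quat(s["eef_rot"]).as_matrix()
    print(yd,np.degrees(np.arctan2(R[1,1],R[0,1])).round(1),np.round(s["eef_pos"],4),np.round(s["contact_force"],1),np.round(s["torque"],2),round(s["time_s"],2))
for yd in (9,12,14,16):
    r.reach([*c,.111],down(np.radians(yd)));pr(yd)
hit=r.move_straight([*c,.1145],down(np.radians(yd)),speed=.01,max_force=14);print(hit);pr(yd)
r.hold(.3);pr(yd)
E
```

```text
9 9.0 [ 0.5881 -0.1349  0.1129] [-2.8  2.3 11.8] [0.28 0.58 0.15] 16.16
12 12.0 [ 0.5881 -0.1349  0.1129] [-3.5  2.1 12. ] [0.34 0.59 0.14] 16.41
14 14.0 [ 0.588  -0.1349  0.1129] [-3.3  1.6 12.6] [0.34 0.57 0.11] 16.66
16 16.0 [ 0.5881 -0.1349  0.113 ] [-3.3  2.  12.5] [0.31 0.63 0.06] 16.91
False
16 16.0 [ 0.5874 -0.135   0.114 ] [-0.1 -0.2 -0.2] [-0.03 -0.    0.  ] 17.41
16 16.0 [ 0.5875 -0.135   0.1143] [ 0.6  0.  -0.6] [-0.02  0.01 -0.05] 17.71
```

The upward force has vanished and only the cap's weight remains, so the threads have let go at about 66°. Lifting straight up under a force guard.

```bash
python3 - <<'E'
from h import *
c=[.5875,-.135];q=down(np.radians(16))
print(r.move_straight([*c,.122],q,speed=.02,max_force=8));print(np.round(r.read_state()["contact_force"],1))
print(r.move_straight([*c,.155],q,speed=.04,max_force=8))
r.hold(.5);s=r.read_state();print(s["time_s"],s["eef_pos"],s["grip_width"],np.round(s["contact_force"],1))
wshot("w6")
for n in("top","side"):
    p,d=optics.get_image(n);b=(slice(140,260),slice(260,350)) if n=="top" else (slice(170,300),slice(180,310));cv2.imwrite(f"pics/{n}6.png",cv2.resize(p[b],None,fx=4.5,fy=4.5,interpolation=cv2.INTER_CUBIC)[:,:,::-1])
E
```

```text
False
[-0.4 -0.4 -1.2]
False
19.7083 [ 0.58751469 -0.13501722  0.15499476] 0.055940592045028145 [0.3 0.2 0.5]
```

View pics/w6.png

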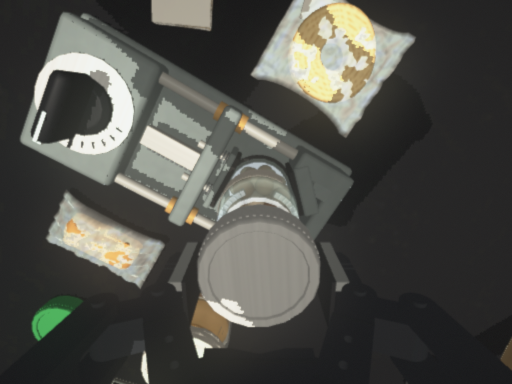

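View pics/side6.png

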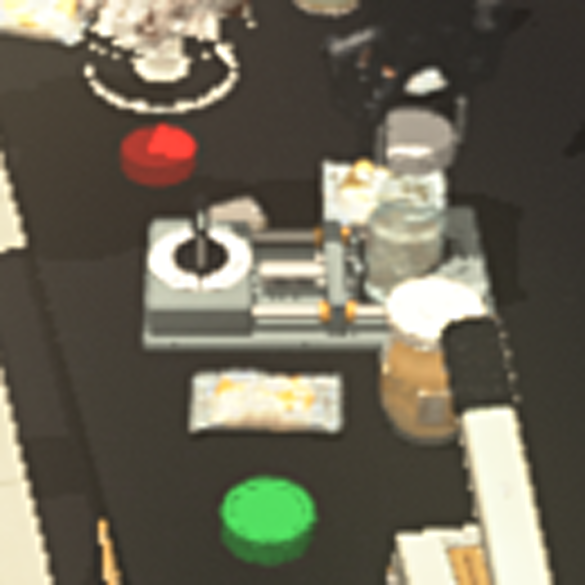

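View pics/top6.png

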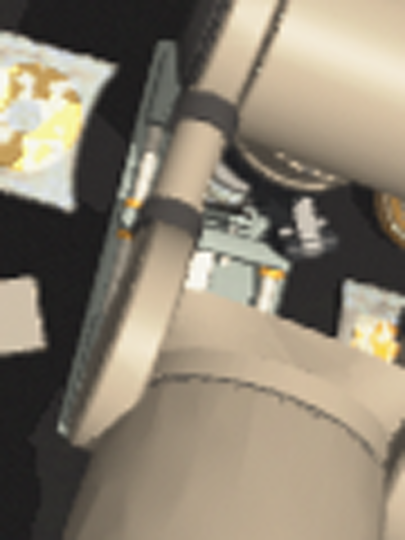

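The side view shows the cap level in the fingers at (420,140), directly over the braced open jar (405,240). There is a clear gap, and the knob pointer (200,235) is still at the mark. In the wrist view the cap (258,270) sits squarely between the pads.

```bash
python3 - <<'E'
from h import *
print(r.read_state()["dq"]);r.finish_job()
E
```

```text
[ 0.00012566 -0.00075568 -0.00137884 -0.00040407  0.00302996  0.00071396]
the job is handed in; nothing more can be done
```

The job is done and handed in at about 20 s of the 51 s; no verdict is reported.

**Knob:** I turned it about 60° clockwise. The pointer measured -104.0° against about -103.8° for the long mark, inferred from the neighbouring ticks because the wing hid the mark. The pad was seen touching the jar, but I could not measure how hard it presses.

**Cap:** I unscrewed it by 66°. The upward push of about 12 N then disappeared, so I lifted straight up without resistance. At the end it was gripped at 56 mm (58 mm cap, 70 N grip set), still and level. By the tool height the gap to the rim is about 3 cm.

**Other checks:**
- The last side and wrist views show the jar upright, the knob at its mark and the goods around the clamp apparently in place.
- I did not check separately that the jar stayed unspun. The brushed lines on the cap's top show only that it did not slip in the fingers.
- In the last top view the arm hid most of the clamp, so it confirmed little.
- No check failed. Position estimates of the cap centre from different views differed by up to about 2 mm.

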